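# Change the coupon and tag on a clip board

## Task

First draw the used metal coupon out from under the wide sprung clip of the grey board and lay it gently, flat, in the white tray. Then slide the new coupon of the same size squarely under that wide clip, letting its edge lift the clip, until it is home against the stop, and last slide the narrow tag under the narrow clip in the same way. Leave both lying flat and let go, and do not disturb the stopwatch, the brass weight or the sample tin.

Things in the scene. Friction and masses are not known exactly. Their poses are not given: they have to be found in the camera images.
- board: Grey board fixed to the bench, 170 (x) x 180 (y) x 10 mm, origin at the centre of its underside, yaw up to 0.35 rad. Plates slide on its flat top along its +x axis, from its front (-x) edge to the two stops; no side guides. Nothing on it is higher than 36 mm above the bench.
- coupon_stop (a point): Middle of the wide clip's stop face (8 mm high, 60 wide) at board-top level; axes as the board. A home coupon's centre is 65 mm in front (-x). The steel leaf, 44 mm wide, presses with a ridge 30 mm in front of the stop, 1.5 mm above the board when empty; from there a lip rises at 24 degrees towards -x to its free edge 53 mm in front of the stop, 11 mm above the board.
- tag_stop (a point): The same point for the narrow clip (leaf 26 mm wide, stop bar 42 mm wide; all lengths and heights along x and z as for the wide clip); the tag's centre is 50 mm in front (-x) of it when home.
- coupon_clip (a joint): Angle of the wide clip, rad: 0 down and empty, about 0.09 to 0.10 with a coupon under it, 0.6 at most. The hinge is behind the stop; a spring presses the ridge down with about 3 to 4 N. It has no grip tab; pushing a plate in takes about 8 N.
- tag_clip (a joint): The same for the narrow clip (about 2.5 to 3 N).
- old_coupon: The used coupon, at the start home under the wide clip: flat aluminium plate 130 (x) x 50 (y) x 6 mm, about 0.1 kg; origin at the centre of its underside, x along its length.
- new_coupon: The new coupon, an equal plate 130 x 50 x 6 mm lying on the bench to the left of the board; origin and axes as for the used one. Both ends are alike.
- tag: The narrow tag: aluminium plate 100 (x) x 30 (y) x 6 mm, about 0.05 kg, lying on the bench left of the board, nearer or farther than the new coupon; origin at the centre of its underside, x along its length.
- tray: Shallow white open tray fixed to the bench at the right, 170 (x) x 120 (y) x 18 mm outside, walls and floor 4 mm thick; origin at the centre of its underside.
- stopwatch: Bystander: yellow stopwatch 82 x 64 x 20 mm, right and behind the tray; origin at its underside. Leave it.
- weight_1: Bystander: brass weight with a knob, 25 x 25 x 34 mm, left behind the board; origin at its underside. Leave it.
- sample_tin_4: Bystander: round tin 57 mm wide, 35 mm high, left of the new coupon and tag; origin at its underside. Leave it.

How it is judged (in metres and radians):
On the way, in this order (a step that is already met when the one before it is completed fails the run):
1. the used coupon lies flat and released in the tray, and the wide clip is down (x of old_coupon in the frame of tray between -0.08 and 0.08 m and y of old_coupon in the frame of tray between -0.055 and 0.055 m and z of old_coupon in the frame of tray below 0.01 m and angle between old_coupon's own z axis and vertical below 0.08 rad and linear speed of old_coupon below 0.02 m/s and contact force between the fingers and old_coupon below 0.1 N and value of joint coupon_clip below 0.03 rad), for 0.2 s.
2. the new coupon is home under the wide clip (x of new_coupon in the frame of coupon_stop between -0.071 and -0.062 m and y of new_coupon in the frame of coupon_stop between -0.008 and 0.008 m and z of new_coupon in the frame of coupon_stop below 0.004 m and angle between the x axis of new_coupon and the x axis of coupon_stop, either way round below 0.12 rad and angle between new_coupon's own z axis and vertical below 0.05 rad and value of joint coupon_clip above 0.06 rad and linear speed of new_coupon below 0.02 m/s), for 0.2 s.
3. the tag is home under the narrow clip (x of tag in the frame of tag_stop between -0.056 and -0.047 m and y of tag in the frame of tag_stop between -0.008 and 0.008 m and z of tag in the frame of tag_stop below 0.004 m and angle between the x axis of tag and the x axis of tag_stop, either way round below 0.12 rad and angle between tag's own z axis and vertical below 0.05 rad and value of joint tag_clip above 0.06 rad and linear speed of tag below 0.02 m/s), for 0.2 s.
At the end, for the whole second after the job is handed in: Used coupon flat on the tray floor; new coupon under the wide clip and tag under the narrow one (clips raised by them), flat on the board, each end within 6 mm of its stop, within 8 mm sideways of the stop's middle and 0.12 rad of square; all three released and at rest (all of step 2 and all of step 3 and x of old_coupon in the frame of tray between -0.08 and 0.08 m and y of old_coupon in the frame of tray between -0.055 and 0.055 m and z of old_coupon in the frame of tray below 0.01 m and angle between old_coupon's own z axis and vertical below 0.08 rad and linear speed of old_coupon below 0.02 m/s and contact force between the fingers and old_coupon below 0.1 N and contact force between the fingers and new_coupon below 0.1 N and contact force between the fingers and tag below 0.1 N); the robot touches nothing.
It fails at once if stopwatch moved by more than 20 mm (distance of stopwatch from where it was at the start of the episode above 0.02 m).
It fails at once if weight 1 moved by more than 20 mm (distance of weight_1 from where it was at the start of the episode above 0.02 m).
It fails at once if sample tin 4 moved by more than 20 mm (distance of sample_tin_4 from where it was at the start of the episode above 0.02 m).
It fails at once if the used coupon dropped into the tray (let go and falling faster than 0.8 m/s) (contact force between the fingers and old_coupon below 0.1 N and linear speed of old_coupon above 0.8 m/s and horizontal distance between old_coupon and tray below 0.15 m).
It also fails if it takes over 70 s, if anything falls off the work surface, if the arm or the gripper's body presses on something with over 40 N, if the wrist force passes 120 N, or if a joint passes its speed limit or range.

## Robot

A 7-joint arm with a two-finger parallel gripper is mounted at the origin on a cart in front of the work surface, level with it; the furniture and walls round the work are solid. World frame = base frame: x ahead of the robot, y to its left, z up, the work surface at z = 0. Lengths are in mm, angles in rad, forces in N, time in s.
With the tool pointing down it reaches from about 400 to 875 mm from the base axis. Payload 6.5 kg.
Tool frame: the origin (TCP) lies on the mounting face of the last link; the fingertips stand 166 mm ahead of it and the grasp point (between the pads) lies ahead of it (ctrl.grip_point_offset is the z of the grasp point in the tool frame, in mm); z points along the fingers, y is the line along which they close (so a half turn about z gives the same grasp; the last joint's range is limited). The gripper opens to 88 mm and grips with 3 to 60 N. Pads are 18 mm wide; open, the fingers measure 123 mm over their backs; the gripper's body (75 mm by 187 mm) begins 45 mm behind the grasp point.
Start: joints at [1.275, 0.536, -0.004, 1.538, 0.003, 1.067, -0.071], TCP at [148.06, -632.905, 404.716] pointing down, gripper open.
Joint ranges: [-2.7, 2.7], [-0.37, 2.16], [-1.27, 1.26], [0.24, 2.4], [-1.31, 4.45], [0.19, 1.91], [-2.76, 2.76]. Speed limits (rad/s): [2.39, 2.39, 3.14, 3.14, 3.14, 3.14, 3.14].

## Interface

Orientations are given as a unit quaternion [w, x, y, z].
In Python, from rig import sensors, imaging, workorder, ctrl gives the robot as it stands. The module is installed in compiled form; this text tells all that it offers.
- The arm moves only by the tool send_rows, never from a script. Its argument "commands" is a list that holds one entry, the list of rows, each a list of 7 numbers: the shift along the tool's x, y, z in units of 25 mm (1.0 is 25 mm), then the turn, a rotation vector about the tool's x, y, z in units of 5 degrees (1.0 is 5 degrees), then the opening, from -1 (shut) to 1 (fully open). In form: [[[tx, ty, tz, ax, ay, az, claw], ...]]. A call has 1 to 10 rows; each row is the pose to reach, as a shift and turn from the pose commanded when the call began, along the tool's axes at that moment; what a row does not reach only later rows make up. A row lasts 1/12 s, in which the tool goes at most 41.7 mm and 7.16 degrees, less where a joint would pass 70% of its speed; a pose out of reach is approached as far as the arm can. A call with a gripper value outside its range is refused whole. The fingers move at their own pace and stop on an object; "grip_force" is the grip in N (left out, the last holds). Time passes only in rows, so rows that repeat a pose let the fingers close. It gives the time, the measured TCP pose, the force, the opening and the grip force at its end, in the units of the state.
- sensors.read_state(): the state, without advancing time (a new reading comes with each control period).
- imaging.camera(name): name is "scene" or "side" or "wrist"; returns (picture, depth): 420x560x3 uint8, blue, green, red; 420x560 float32, mm along the optical axis (not along the pixel's ray), 0 where there is no reading.
- imaging.get_calibration(name): a dict with "fovy" (degrees; the focal length in pixels is half the picture's height over the tangent of half this angle, whatever the lens; pixels are square), "cx", "cy" (the principal point, pixels), "T" (4x4, takes a point from camera to world coordinates); the wrist camera has in their place "T_tool_cam" (4x4, takes a point from camera to tool coordinates, whose origin is the TCP and whose axes are the flange's). Camera axes: x right, y down, z forward; pixel columns grow to the right and rows downward; lengths in mm; the calibration is good to about 2 mm. A picture is of the moment at which its call begins: read the wrist's pose just before it. get_calibration takes no time and is no camera call.
- workorder.finish_job(): hands the job in; it is judged then, once.
Trained networks look in the newest picture that a camera, given by its name, has taken for a name from the list of things; names that differ only in an ending like _2 or _b are one class to them, and where a whole thing is asked for, a point or a joint stands for the part that bears it (a point fixed in the world has none). Each returns a list of dicts, best first, with "score" (0 to 1); they miss things now and then, are a little off and sometimes report something else, mostly with a low value. They report only what shows in the picture. A call takes as long as a camera call.
- imaging.look_for(query, camera): "extent" ([left, top, right, bottom] in pixels, round what is visible of it).
The state is a dict: "time_s": time; "joints": joint angles; "dq": joint speeds; "joint_efforts": joint torques, N m; "position": TCP position; "tool_rot": TCP orientation; "force": force on the tool from outside, world axes, zero at the start; "torque": the same for the moment, N m; "gripper_width": finger opening in mm; "finger_force": force on a finger pad.
Only numpy, scipy, OpenCV 4.12 (cv2) and the standard library are available. Lean on these libraries where they do the work, as an engineer would, in place of code of your own. Each camera call takes 0.05 s, during which the arm holds its last target. There are 200 camera calls.

## Working session

There is one attempt and no reset: what is moved stays moved. The work goes in short steps, Python scripts to look and compute and a tool call to move; the robot and the scene stay as the last step left them, time stands still between calls to the robot, and variables do not carry over. Pictures are saved under pics/ and viewed, at most 11 in all, crops included, and the job is handed in when it is done.

Besides the shell and the picture viewer there is one more tool, called after "Call:" by a JSON object that holds its "op" and its "data", one argument or row to a line. send_rows: Moves the arm, as the interface text tells. Its arguments: {"type":"object","properties":{"commands":{"type":"array","items":{"type":"array","items":{"type":"array","items":{"type":"number"}}}},"grip_force":{"type":"number"}},"required":["commands"]}

```bash
mkdir -p pics; cat > h.py <<'E'
import numpy as np, cv2
from rig import sensors, imaging, workorder, ctrl
from scipy.spatial.transform import Rotation as R
def pose():
    s=sensors.read_state(); T=np.eye(4); q=s["tool_rot"]
    T[:3,:3]=R.from_quat([q[1],q[2],q[3],q[0]]).as_matrix(); T[:3,3]=s["position"]; return T,s
def snap(n):
    T,s=pose(); im,d=imaging.camera(n); c=imaging.get_calibration(n)
    W=T@np.array(c["T_tool_cam"]) if n=="wrist" else np.array(c["T"])
    f=210/np.tan(np.radians(c["fovy"])/2)
    return im,d,W,f,c["cx"],c["cy"]
def cloud(d,W,f,cx,cy):
    v,u=np.mgrid[:d.shape[0],:d.shape[1]]
    P=np.stack([(u-cx)*d/f,(v-cy)*d/f,d],-1)@W[:3,:3].T+W[:3,3]
    P[d<=0]=np.nan; return P
E
python3 - <<'E'
from h import *
T,s=pose(); print(s, ctrl.grip_point_offset); print(T.round(3))
names=["board","old_coupon","new_coupon","tag","tray","stopwatch","weight_1","sample_tin_4","coupon_stop","tag_stop"]
for n in ["scene","side"]:
    im,d,W,f,cx,cy=snap(n); cv2.imwrite(f"pics/{n}0.png",im); np.savez(n+"0",im=im,d=d,W=W,p=[f,cx,cy])
    print(n,W.round(2).tolist(),f,cx,cy)
    P=cloud(d,W,f,cx,cy)
    for q in names:
        for r in imaging.look_for(q,n)[:1]:
            l,t,rr,b=[int(x) for x in r["extent"]]
            print(q,round(r["score"],2),[l,t,rr,b],P[min(419,(t+b)//2),min(559,(l+rr)//2)].round(0))
E
```

```text
{'time_s': 0.0, 'joints': array([ 1.2748183 ,  0.53718252, -0.00447272,  1.53881316,  0.00262731,
        1.06725145, -0.07119588]), 'dq': array([ 0.00094859, -0.00019227, -0.00073105,  0.00048408,  0.00135187,
       -0.00029284, -0.00068829]), 'joint_efforts': array([ 7.78845624e-04, -5.70984292e+01,  9.91561934e-01, -2.51609606e+01,
       -5.60428505e-02,  1.78102625e-02,  1.49728990e-04]), 'position': array([ 147.99566985, -632.61803365,  403.85129308]), 'tool_rot': array([-8.09116750e-04,  9.93400386e-01,  1.14695222e-01, -1.57640611e-04]), 'force': array([ 0.19928701,  0.00127473, -0.44437588]), 'torque': array([-0.00273426,  0.03107654, -0.00777654]), 'finger_force': 0.0, 'gripper_width': 88.28908258728357} 147.29999999999998
[[ 9.74000e-01  2.28000e-01 -0.00000e+00  1.47996e+02]
 [ 2.28000e-01 -9.74000e-01  2.00000e-03 -6.32618e+02]
 [-0.00000e+00 -2.00000e-03 -1.00000e+00  4.03851e+02]
 [ 0.00000e+00  0.00000e+00  0.00000e+00  1.00000e+00]]
scene [[-0.55, -0.5, 0.67, -79.68], [-0.84, 0.32, -0.44, 515.38], [0.01, -0.8, -0.6, 664.49], [0.0, 0.0, 0.0, 1.0]] 408.8654224371384 2
[... 495 characters left out ...]
4.  10.]
tag_stop 0.93 [253, 196, 348, 261] [552.  27.  10.]
side [[-0.98, -0.12, 0.16, 391.96], [-0.2, 0.68, -0.7, 992.96], [-0.02, -0.72, -0.69, 935.62], [0.0, 0.0, 0.0, 1.0]] 414.539457658957 275.6652050226072 204.77424930760898
board 0.88 [263, 180, 318, 219] [nan nan nan]
new_coupon 0.93 [297, 254, 342, 281] [433. 275.   7.]
tag 0.63 [244, 253, 279, 267] [598. 279.   5.]
tray 0.66 [290, 138, 336, 165] [ 521. -261.    4.]
stopwatch 0.56 [257, 134, 277, 151] [ 696. -263.   22.]
weight_1 0.41 [212, 236, 225, 251] [729. 257.  28.]
sample_tin_4 0.86 [266, 302, 291, 326] [517. 439.   2.]
coupon_stop 0.72 [261, 182, 319, 220] [558.  28.  10.]
tag_stop 0.79 [263, 181, 318, 219] [558.  27.  13.]
```

```bash
python3 - <<'E'
from h import *
a=cv2.imread("pics/scene0.png")[140:350,100:400]; b=cv2.imread("pics/side0.png")[120:340,190:360]
a=cv2.resize(a,None,fx=2.6,fy=2.6,interpolation=3)[:, :]
cv2.imwrite("pics/a.png",cv2.resize(a,(780,546)))
c=imaging.get_calibration("wrist"); print(c)
E
```

```text
{'fovy': 64.76002139148561, 'cx': 282.641298725517, 'cy': 209.8419581622478, 'T_tool_cam': array([[ 2.59389390e-04, -9.50958359e-01, -3.09318820e-01,
         8.09334983e+01],
       [ 9.99999966e-01,  2.46625109e-04,  8.03674748e-05,
        -9.26727585e-01],
       [-1.40334186e-07, -3.09318831e-01,  9.50958391e-01,
         2.00246248e+01],
       [ 0.00000000e+00,  0.00000000e+00,  0.00000000e+00,
         1.00000000e+00]])}
```

View pics/a.png

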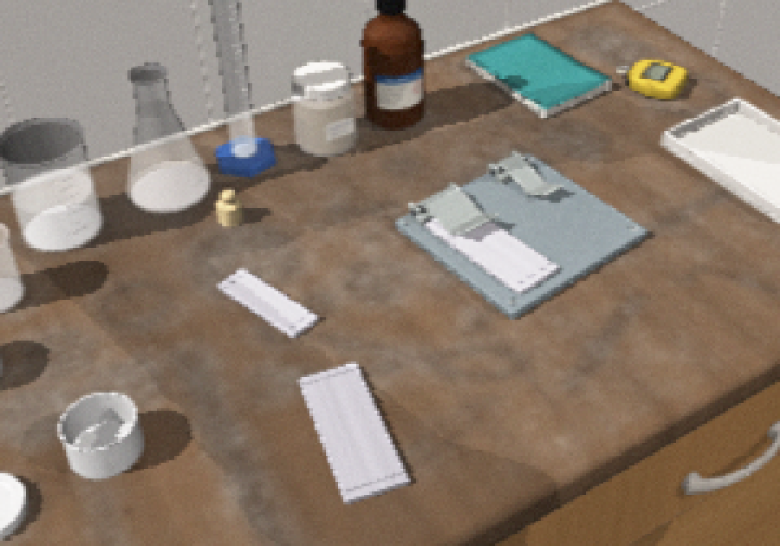

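Call:
{"op": "send_rows", "data": {
  "commands": [
    [[1,-1.2,0,0,0,0.2,1],[2,-2.5,0,0,0,0.4,1],[3,-3.8,0,0,0,0.6,1],[4,-5,0,0,0,0.8,1],[5,-6.3,0,0,0,1,1],[6,-7.5,0,0,0,1.2,1],[7,-8.8,0,0,0,1.4,1],[8,-10,0,0,0,1.6,1],[9,-11.2,0,0,0,1.8,1],[10,-12.5,0,0,0,2,1]]
  ]
}}

```text
time_s: 1.93
position: [320.8, -270.1, 405.1]
tool_rot: [0.0, 1.0, 0.027, 0.0]
force: [0.5, -0.7, 1.1]
gripper_width: 88.1
finger_force: 0.0
```

```bash
cat >> h.py <<'E'
def goal(x,y,z,yaw=None,T=None):
    """row numbers taking the tool to TCP x,y,z pointing down, tool x axis at world yaw"""
    if T is None: T,_=pose()
    d=T[:3,:3].T@(np.array([x,y,z])-T[:3,3])/25
    c,s=np.cos(yaw),np.sin(yaw); G=np.array([[c,s,0],[s,-c,0],[0,0,-1.]])
    r=np.degrees(R.from_matrix(T[:3,:3].T@G).as_rotvec())/5
    print("row",d.round(2),r.round(2))
E
python3 -c "
from h import *
print(pose()[1]['position'],pose()[1]['time_s']);goal(500,120,404,0)"
```

```text
[ 320.78257658 -270.14629806  405.0902236 ] 1.9333
row [  8.   -15.2    0.03] [ 0.01 -0.01  0.62]
```

Call:
{"op": "send_rows", "data": {
  "commands": [
    [[0.8,-1.5,0,0,0,0.1,1],[1.6,-3,0,0,0,0.2,1],[2.4,-4.5,0,0,0,0.3,1],[3.2,-6,0,0,0,0.4,1],[4,-7.5,0,0,0,0.5,1],[4.8,-9,0,0,0,0.6,1],[5.6,-10.6,0,0,0,0.6,1],[6.4,-12.2,0,0,0,0.6,1],[7.2,-13.7,0,0,0,0.6,1],[8,-15.2,0,0,0,0.6,1]]
  ]
}}

```text
time_s: 2.77
position: [494.1, 109.1, 404.9]
tool_rot: [0.0, 1.0, 0.001, 0.0]
force: [1.0, -0.1, -0.3]
gripper_width: 88.2
finger_force: 0.0
```

Call:
{"op": "send_rows", "data": {
  "commands": [
    [[0,0,0,0,0,0,1],[0,0,0,0,0,0,1]]
  ]
}}

```text
time_s: 2.93
position: [493.9, 109.5, 404.7]
tool_rot: [-0.001, 1.0, 0.004, 0.0]
force: [-0.5, -1.0, 0.9]
gripper_width: 87.8
finger_force: 0.0
```

```bash
python3 - <<'E'
from h import *
im,d,W,f,cx,cy=snap("wrist"); print(pose()[1]["position"])
np.savez("w1",im=im,d=d,W=W,p=[f,cx,cy]); cv2.imwrite("pics/w1.png",im)
P=cloud(d,W,f,cx,cy); np.save("w1P",P)
for q in ["board","old_coupon","new_coupon","tag","tray","weight_1","sample_tin_4"]:
    for r in imaging.look_for(q,"wrist")[:1]:
        l,t,rr,b=[int(x) for x in r["extent"]]
        print(q,round(r["score"],2),[l,t,rr,b],P[min(419,(t+b)//2),min(559,(l+rr)//2)].round(1))
E
```

```text
[493.52561142 107.43833967 404.44898942]
board 0.89 [271, 22, 444, 204] [563.9  30.5   8.9]
old_coupon 0.63 [292, 68, 349, 190] [547.1  70.8  14.7]
new_coupon 0.89 [119, 171, 169, 277] [432.2 279.3   6.8]
tag 0.97 [98, 23, 159, 125] [601.8 276.5   4.7]
tray 0.62 [533, 115, 557, 233] [ 496.1 -199.3   -1.4]
sample_tin_4 0.75 [0, 134, 11, 174] [517.1 421.1  14.3]
```

View pics/w1.png

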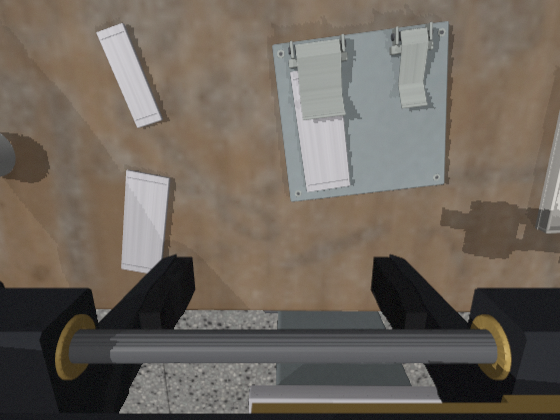

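```bash
cat >> h.py <<'E'
def onplane(uv,z,W,f,cx,cy):
    uv=np.asarray(uv,float); r=np.c_[(uv[:,0]-cx)/f,(uv[:,1]-cy)/f,np.ones(len(uv))]@W[:3,:3].T
    o=W[:3,3]; return (o+r*((z-o[2])/r[:,2])[:,None])[:,:2]
def fit(mask,box,z,cam):
    l,t,r,b=box; m=np.zeros_like(mask); m[t:b,l:r]=mask[t:b,l:r]
    n,lab,st,_=cv2.connectedComponentsWithStats(m.astype(np.uint8)); k=1+np.argmax(st[1:,4])
    c=max(cv2.findContours((lab==k).astype(np.uint8),0,1)[0],key=cv2.contourArea)[:,0]
    xy=onplane(c,z,*cam); (c0,wh,a)=cv2.minAreaRect(xy.astype(np.float32))
    a=a if wh[0]>wh[1] else a-90
    a=(a+90)%180-90
    return np.round(c0,1),np.round(sorted(wh),1),round(a,2),lab==k
E
python3 - <<'E'
from h import *
for nm,boxes in [("w1",dict(board=(260,10,460,210,10),new=(105,160,185,290,6),tag=(85,12,175,135,6),old=(285,60,360,196,16)))]:
    D=np.load(nm+".npz"); im=D["im"]; cam=(D["W"],*D["p"]); P=cloud(D["d"],*cam)
    hsv=cv2.cvtColor(im,cv2.COLOR_BGR2HSV).astype(int)
    i=im.astype(int); white=(i.min(-1)>135)&(i.max(-1)-i.min(-1)<30)
    nb=(i[...,0]-i[...,2]>-8)  # not brown
    for k,(l,t,r,b,z) in boxes.items():
        m=nb if k=="board" else white
        c,wh,a,mm=fit(m,(l,t,r,b),z,cam); print(k,c,wh,a,"z med",np.nanmedian(P[mm][:,2]).round(1),mm.sum())
    for p in [(273,43),(448,22),(444,184),(291,201)]: print(onplane([p],10,*cam).round(1))
    for k,p in dict(oldTL=(306,190),oldTR=(350,186),leafL=(301,119),leafR=(345,115),nl=(401,108),nr=(424,104)).items(): print(k,onplane([p],16 if k[0]=='o' else 21,*cam).round(1),P[p[1]-4,p[0]].round(1))
E
```

```text
board [558.6  23.8] [170.2 179.4] -82.61 z med 10.5 26675
new [430.3 280.5] [ 49.6 130.1] -10.73 z med 5.9 3945
tag [598.4 274.7] [29.7 99.5] 17.63 z med 5.9 2812
old [544.9  69.5] [ 82.  146.4] 4.52 z med 16.0 8333
[[632.  121.9]]
[[652.3 -53.8]]
[[485.7 -76.2]]
[[463.8 100.9]]
oldTL [[478.8  84.1]] [483.5  84.2  16. ]
oldTR [[484.   33.9]] [487.3  33.1  10.5]
leafL [[557.7  92. ]] [561.6  91.8  15.7]
leafR [[562.1  45.7]] [565.9  43.9   9.6]
nl [[569.7 -12.6]] [573.7 -11.7  22.3]
nr [[573.8 -36.2]] [577.8 -35.2  22.1]
```

```bash
python3 - <<'E'
from h import *
for n in ["scene","side"]:
    D=np.load(n+"0.npz"); im=D["im"].astype(int); cam=(D["W"],*D["p"]); P=cloud(D["d"],*cam)
    m=(im.min(-1)>110)&(im.max(-1)-im.min(-1)<40)
    with np.errstate(invalid="ignore"): m&=(P[...,0]>380)&(P[...,0]<660)&(P[...,1]<-150)&(P[...,1]>-360)&(P[...,2]<40)&(P[...,2]>-10)
    for z in (18,):
        c,wh,a,mm=fit(m,(0,0,560,420),z,cam); print(n,c,wh,a,mm.sum(),[np.nanpercentile(P[mm][:,i],[2,50,98]).round(0) for i in range(3)])
T,s=pose(); print(s["position"]); goal(541,66.6,260,np.radians(7.39)); goal(541,66.6,178,np.radians(7.39))
E
```

```text
scene [ 509.8 -249.7] [144.8 186.6] 2.46 2013 [array([430., 515., 600.]), array([-340., -261., -195.]), array([-1.,  5., 19.])]
side [ 515.9 -249.1] [144.9 169.8] 2.67 1048 [array([434., 515., 597.]), array([-321., -263., -197.]), array([ 1.,  6., 21.])]
[493.51724125 106.20671358 404.83481299]
row [1.9  1.58 5.79] [ 0.01 -0.   -1.46]
row [1.9  1.58 9.07] [ 0.01 -0.   -1.46]
```

Call:
{"op": "send_rows", "data": {
  "commands": [
    [[0.5,0.4,1,0,0,-0.4,1],[1,0.8,2.2,0,0,-0.8,1],[1.5,1.2,3.6,0,0,-1.2,1],[1.9,1.6,5,0,0,-1.46,1],[1.9,1.6,5.8,0,0,-1.46,1],[1.9,1.6,5.8,0,0,-1.46,1],[1.9,1.6,5.8,0,0,-1.46,1]]
  ]
}}

```text
time_s: 3.92
position: [540.8, 67.2, 259.3]
tool_rot: [-0.0, 0.998, 0.065, -0.001]
force: [0.1, 0.2, 0.4]
gripper_width: 88.0
finger_force: 0.0
```

```bash
python3 - <<'E'
from h import *
T,s=pose(); print(s["position"])
im,d,W,f,cx,cy=snap("wrist"); np.savez("w2",im=im,d=d,W=W,p=[f,cx,cy]); cv2.imwrite("pics/w2.png",im)
T,s=pose(); print(s["position"]); goal(541,66.6,178,np.radians(7.39)); goal(541,66.6,178,np.radians(7.39))
E
```

```text
[540.83271261  67.18175141 259.32669646]
[541.41676728  67.66491228 260.66672696]
row [-0.02  0.04  3.31] [-0.   -0.01  0.02]
row [-0.02  0.04  3.31] [-0.   -0.01  0.02]
```

View pics/w2.png

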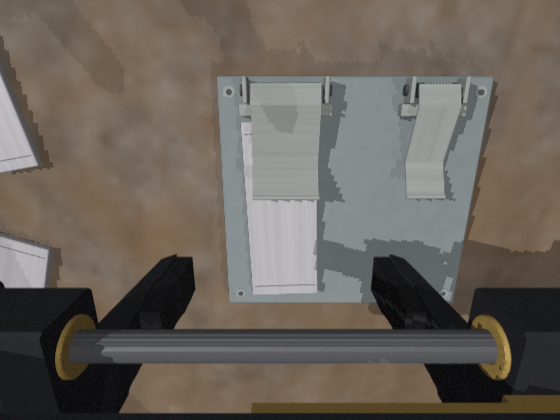

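Call:
{"op": "send_rows", "data": {
  "commands": [
    [[0,0,1,0,0,0,1],[0,0,2,0,0,0,1],[0,0,2.8,0,0,0,1],[0,0,3.25,0,0,0,1],[0,0,3.25,0,0,0,1],[0,0,3.25,0,0,0,0.2],[0,0,3.25,0,0,0,-0.2],[0,0,3.25,0,0,0,-0.2],[0,0,3.25,0,0,0,-0.2]]
  ],
  "grip_force": 30
}}

```text
time_s: 4.72
position: [541.8, 67.4, 179.7]
tool_rot: [-0.0, 0.998, 0.065, 0.001]
force: [-0.3, 0.3, 0.0]
gripper_width: 63.8
finger_force: 0.0
```

```bash
python3 - <<'E'
from h import *
T,s=pose(); print(s["position"],s["force"],s["gripper_width"],s["finger_force"],np.degrees(np.arctan2(T[1,0],T[0,0])))
goal(541,66.6,178,np.radians(7.39))
E
```

```text
[541.80693786  67.43293811 179.67076462] [-0.33427567  0.32414091  0.01530651] 63.78459541444648 0.0 7.458399620334999
row [-0.04  0.03  0.07] [-0.   -0.02  0.01]
```

Call:
{"op": "send_rows", "data": {
  "commands": [
    [[0,0,0.06,0,0,0,-0.3],[0,0,0.06,0,0,0,-0.3],[0,0,0.06,0,0,0,-0.3],[0,0,0.06,0,0,0,-0.3],[0,0,0.06,0,0,0,-0.3]]
  ],
  "grip_force": 30
}}

```text
time_s: 5.13
position: [541.4, 67.5, 177.2]
tool_rot: [-0.0, 0.998, 0.065, 0.0]
force: [-0.3, 0.1, 4.9]
gripper_width: 49.3
finger_force: 29.9
```

```bash
python3 - <<'E'
from h import *
T,s=pose(); print(s["position"],s["force"],s["gripper_width"],s["finger_force"],np.degrees(np.arctan2(T[1,0],T[0,0])))
E
```

```text
[541.35597156  67.48507776 177.19412605] [-0.25604716  0.133688    4.93323434] 49.31699935169295 29.899568259716034 7.48083537185417
```

Call:
{"op": "send_rows", "data": {
  "commands": [
    [[-0.3,0,0,0,0,0,-0.3],[-0.8,0,0,0,0,0,-0.3],[-1.4,0,0,0,0,0,-0.3],[-2,0,0,0,0,0,-0.3],[-2.6,0,0,0,0,0,-0.3],[-3,0,0,0,0,0,-0.3],[-3,0,-0.5,0,0,0,-0.3],[-3,0,-1.5,0,0,0,-0.3],[-3,0,-3,0,0,0,-0.3],[-3,0,-4,0,0,0,-0.3]]
  ]
}}

```text
time_s: 5.97
position: [466.2, 57.5, 278.5]
tool_rot: [0.0, 0.998, 0.065, -0.001]
force: [0.8, 0.8, -2.3]
gripper_width: 49.3
finger_force: 29.8
```

```bash
python3 - <<'E'
from h import *
T,s=pose(); print(s["position"],s["force"],s["gripper_width"],s["finger_force"])
goal(510,-258,280,np.radians(0))
E
```

```text
[466.15942518  57.54297407 278.46304759] [ 0.83363875  0.81154938 -2.31745799] 49.25067782178441 29.84853208065033
row [ 0.1  12.74 -0.06] [0.   0.01 1.5 ]
```

Call:
{"op": "send_rows", "data": {
  "commands": [
    [[0,1,0,0,0,0.2,-0.3],[0,2.5,0,0,0,0.4,-0.3],[0,4,0,0,0,0.6,-0.3],[0,5.6,0,0,0,0.8,-0.3],[0,7.2,0,0,0,1,-0.3],[0,8.8,0,0,0,1.2,-0.3],[0,10.4,0,0,0,1.4,-0.3],[0,11.8,0,0,0,1.5,-0.3],[0,12.6,0,0,0,1.5,-0.3],[0,12.7,0,0,0,1.5,-0.3]]
  ]
}}

```text
time_s: 6.8
position: [506.7, -262.5, 276.2]
tool_rot: [0.001, 1.0, -0.004, -0.001]
force: [0.9, -0.2, -0.1]
gripper_width: 48.9
finger_force: 29.8
```

```bash
python3 - <<'E'
from h import *
im,d,W,f,cx,cy=snap("wrist"); np.savez("w3",im=im,d=d,W=W,p=[f,cx,cy]); cv2.imwrite("pics/w3.png",im)
T,s=pose(); print(s["position"],np.degrees(np.arctan2(T[1,0],T[0,0])),s["time_s"])
print([r for r in imaging.look_for("tray","wrist")[:1]])
E
```

```text
[ 506.94128833 -260.1813555   276.12398108] -0.3226778641422175 6.85
[{'extent': [179.7, 76.6, 358.3, 256.5], 'score': 0.66}]
```

View pics/w3.png

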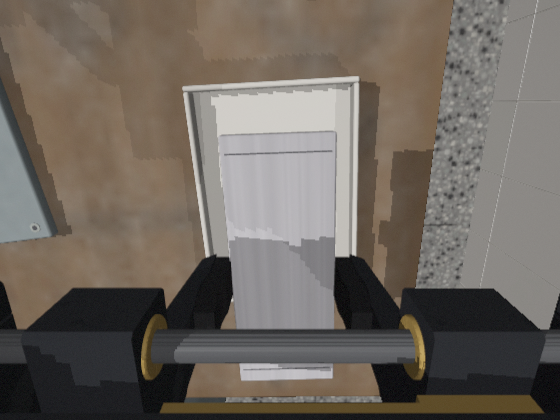

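```bash
python3 - <<'E'
from h import *
D=np.load("w3.npz"); cam=(D["W"],*D["p"]); P=cloud(D["d"],*cam)
q=onplane([(184,90),(358,77),(206,255),(356,255)],18,*cam); print(q.round(1))
y=q[0]-q[1]; print(np.linalg.norm(y)); y/=np.linalg.norm(y); x=np.array([y[1],-y[0]]); c=(q[0]+q[1])/2-85*x; print("tray c",c,"yaw",np.degrees(np.arctan2(x[1],x[0])))
for p in [(277,140),(277,200),(277,370)]: print(P[p[1],p[0]].round(1))
b=(c-0*x); yaw=np.arctan2(x[1],x[0]); g=c-3*x
goal(*g,200,yaw); goal(*g,174,yaw)
E
```

```text
[[ 595.4 -196.2]
 [ 602.7 -313.3]
 [ 472.5 -201.3]
 [ 471.5 -320. ]]
117.34931522476823
tray c [ 514.17294755 -260.01556155] yaw 3.5701967967284896
[ 572.2 -260.   115.3]
[ 545.5 -259.7  113.5]
[ 452.  -258.5  115.4]
row [0.16 0.1  3.05] [-0.01  0.02 -0.74]
row [0.16 0.1  4.09] [-0.01  0.02 -0.74]
```

Call:
{"op": "send_rows", "data": {
  "commands": [
    [[0.1,0.05,1,0,0,-0.3,-0.3],[0.15,0.05,2,0,0,-0.65,-0.3],[0.15,0.05,3,0,0,-0.65,-0.3],[0.15,0.05,3.6,0,0,-0.65,-0.3],[0.15,0.05,4,0,0,-0.65,-0.3],[0.15,0.05,4.12,0,0,-0.65,-0.3],[0.15,0.05,4.12,0,0,-0.65,-0.3],[0.15,0.05,4.12,0,0,-0.65,-0.3]]
  ]
}}

```text
time_s: 7.57
position: [512.3, -257.9, 174.7]
tool_rot: [0.0, 1.0, 0.029, 0.0]
force: [0.3, -1.2, -0.7]
gripper_width: 49.1
finger_force: 29.8
```

Call:
{"op": "send_rows", "data": {
  "commands": [
    [[0,0,0.06,0,0,0,-0.3],[0,0,0.12,0,0,0,-0.3],[0,0,0.12,0,0,0,-0.3],[0,0,0.12,0,0,0,0.35],[0,0,0.12,0,0,0,0.35],[0,0,0.12,0,0,0,0.35],[0,0,-0.6,0,0,0,0.35],[0,0,-2,0,0,0,0.35],[0,0,-3.5,0,0,0,0.35],[0,0,-4.5,0,0,0,0.35]]
  ]
}}

```text
time_s: 8.4
position: [512.5, -258.5, 289.4]
tool_rot: [0.001, 1.0, 0.028, 0.001]
force: [1.0, -1.3, -0.4]
gripper_width: 59.7
finger_force: 0.0
```

```bash
python3 - <<'E'
from h import *
im,d,W,f,cx,cy=snap("wrist"); np.savez("w4",im=im,d=d,W=W,p=[f,cx,cy]); cv2.imwrite("pics/w4.png",im)
P=cloud(d,W,f,cx,cy); T,s=pose(); print(s["position"],s["force"],s["gripper_width"])
for y in range(-320,-195,12):
  pts=P[(abs(P[...,1]-y)<3)&(P[...,2]<40)&(P[...,0]>480)&(P[...,0]<580)]; print(y,len(pts),np.median(pts[:,2]).round(1),end=" | ")
yw=np.radians(-10.73); x=430.3-12*np.cos(yw); y=280.5-12*np.sin(yw); print(x,y)
goal(x,y,290,yw)
E
```

```text
[ 514.04314018 -259.13779727  293.5272087 ] [ 1.03296084 -0.47638166  3.36184364] 59.47059856450136
-320 309 -0.1 | -308 864 3.9 | -296 865 3.9 | -284 830 4.1 | -272 903 9.9 | -260 906 9.9 | -248 908 9.9 | -236 887 9.9 | -224 856 3.9 | -212 869 3.9 | -200 1195 15.8 | 418.50981463550636 282.7341730172214
row [ -2.6  -21.86   0.03] [ 0.04 -0.1   2.79]
```

Call:
{"op": "send_rows", "data": {
  "commands": [
    [[0,-1.4,0,0,0,0,1],[0,-3,0,0,0,0,1],[0,-4.6,0,0,0,0,1],[0,-6.2,0,0,0,0,1],[-0.4,-7.8,0,0,0,0,1],[-0.8,-9.4,0,0,0,0,1],[-1.2,-11,0,0,0,0,1],[-1.6,-12.6,0,0,0,0,1],[-2,-14.2,0,0,0,0,1],[-2.6,-15.8,0,0,0,0,1]]
  ]
}}

```text
time_s: 9.28
position: [424.9, 133.2, 286.7]
tool_rot: [-0.0, 1.0, 0.028, 0.001]
force: [0.8, 1.1, -0.5]
gripper_width: 88.1
finger_force: 0.0
```

Call:
{"op": "send_rows", "data": {
  "commands": [
    [[0,-1.5,0,0,0,0.4,1],[0,-3,0,0,0,0.9,1],[0,-4.5,0,0,0,1.4,1],[0,-5.5,0,0,0,1.9,1],[0,-6,0,0,0,2.4,1],[0,-6.05,0,0,0,2.75,1],[0,-6.05,0,0,0,2.75,1]]
  ]
}}

```text
time_s: 9.87
position: [416.5, 282.6, 286.3]
tool_rot: [0.0, 0.996, -0.092, -0.0]
force: [-0.5, -0.7, 0.2]
gripper_width: 88.1
finger_force: 0.0
```

```bash
python3 - <<'E'
from h import *
im,d,W,f,cx,cy=snap("wrist"); np.savez("w5",im=im,d=d,W=W,p=[f,cx,cy]); cv2.imwrite("pics/w5.png",im)
P=cloud(d,W,f,cx,cy); T,s=pose(); print(s["position"],s["time_s"])
for q in ["new_coupon","tag"]: print(q,imaging.look_for(q,"wrist")[:1])
i=im.astype(int); white=(i.min(-1)>135)&(i.max(-1)-i.min(-1)<30)
with np.errstate(invalid="ignore"): white&=(P[...,2]>2)&(P[...,2]<10)&(P[...,0]>300)&(P[...,0]<520)&(P[...,1]<340)
c,wh,a,mm=fit(white,(0,0,560,420),6,(W,f,cx,cy)); print(c,wh,a,np.nanmedian(P[mm][:,2]))
yw=np.radians(-10.73); goal(418.5,282.7,168,yw)
E
```

```text
[416.77592212 281.44802795 286.20037709] 9.9167
new_coupon [{'extent': [251.2, 107.7, 318.1, 263.4], 'score': 0.59}]
tag [{'extent': [248.1, 1.7, 297.2, 28.3], 'score': 0.8}]
[430.6 280.6] [ 49.7 128.7] -10.71 5.925378208203256
row [ 0.04 -0.1   4.73] [ 0.02 -0.    0.03]
```

View pics/w5.png

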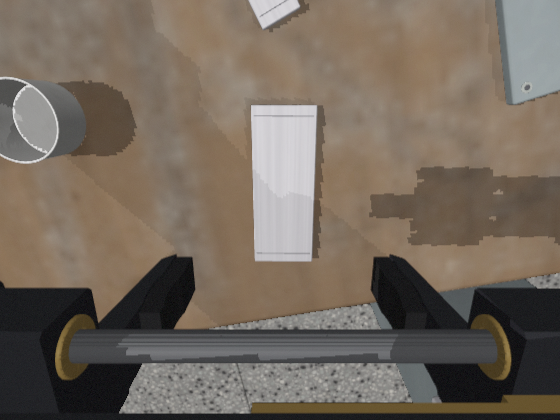

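Call:
{"op": "send_rows", "data": {
  "commands": [
    [[0,0,1,0,0,0,1],[0,0,2.4,0,0,0,1],[0.05,-0.05,3.6,0,0,0,0.6],[0.05,-0.05,4.3,0,0,0,0.4],[0.05,-0.05,4.65,0,0,0,0.3],[0.05,-0.05,4.73,0,0,0,0.3],[0.05,-0.05,4.73,0,0,0,0.3]]
  ]
}}

```text
time_s: 10.6
position: [418.5, 282.7, 168.3]
tool_rot: [0.0, 0.996, -0.092, -0.0]
force: [-0.4, -0.1, 0.9]
gripper_width: 57.6
finger_force: 0.0
```

```bash
python3 - <<'E'
from h import *
T,s=pose(); print(s["position"],s["force"],s["gripper_width"],s["finger_force"])
E
```

```text
[418.46715512 282.74685909 168.3249752 ] [-0.44020143 -0.12530267  0.85226002] 57.64178911180257 0.0
```

Call:
{"op": "send_rows", "data": {
  "commands": [
    [[0,0,0,0,0,0,-0.3],[0,0,0,0,0,0,-0.3],[0,0,0,0,0,0,-0.3],[0,0,0,0,0,0,-0.3],[0,0,-0.3,0,0,0,-0.3],[0,0,-1,0,0,0,-0.3],[0,0,-2,0,0,0,-0.3],[0,0,-2.5,0,0,0,-0.3]]
  ],
  "grip_force": 40
}}

```text
time_s: 11.27
position: [418.5, 283.7, 233.1]
tool_rot: [-0.001, 0.996, -0.092, 0.001]
force: [1.3, 0.5, -1.6]
gripper_width: 48.6
finger_force: 40.0
```

```bash
cat >> h.py <<'E'
B=np.array([558.6,23.8]); BY=np.radians(7.39)
def brd(bx,by): c,s=np.cos(BY),np.sin(BY); return B+[bx*c-by*s,bx*s+by*c]
def inb(p): c,s=np.cos(BY),np.sin(BY); d=np.array(p[:2])-B; return np.array([d@[c,s],d@[-s,c]]).round(1)
E
python3 - <<'E'
from h import *
T,s=pose(); print(s["position"],s["force"],s["gripper_width"],s["finger_force"])
goal(*brd(-108,45.2),215,BY)
E
```

```text
[418.45366614 283.67548663 233.07337078] [ 1.30582484  0.50374028 -1.61492944] 48.558331236148305 39.99556481838226
row [2.74 8.81 0.71] [-0.01 -0.02 -3.58]
```

Call:
{"op": "send_rows", "data": {
  "commands": [
    [[0.2,1,0,0,0,-0.4,-0.3],[0.6,2.4,0,0,0,-1,-0.3],[1,3.8,0,0,0,-1.6,-0.3],[1.5,5.2,0,0,0,-2.2,-0.3],[2,6.6,0,0,0,-2.8,-0.3],[2.5,8,0,0,0,-3.4,-0.3],[2.74,8.7,0.3,0,0,-3.58,-0.3],[2.74,8.81,0.7,0,0,-3.58,-0.3],[2.74,8.81,0.7,0,0,-3.58,-0.3]]
  ]
}}

```text
time_s: 12.02
position: [444.7, 53.0, 212.3]
tool_rot: [0.0, 0.998, 0.063, -0.001]
force: [-0.6, 1.0, -0.7]
gripper_width: 48.6
finger_force: 40.0
```

```bash
python3 - <<'E'
from h import *
im,d,W,f,cx,cy=snap("wrist"); np.savez("w6",im=im,d=d,W=W,p=[f,cx,cy]); cv2.imwrite("pics/w6.png",im)
T,s=pose(); print(s["position"],s["force"],inb(s["position"]),np.degrees(np.arctan2(T[1,0],T[0,0])))
goal(*brd(-108,45.2),178.7,BY)
E
```

```text
[444.77241842  54.60250083 212.83451241] [ 0.33697152  0.17399516 -0.47478262] [-108.9   45.2] 7.327066042724633
row [0.04 0.   1.37] [-0.    0.02 -0.01]
```

View pics/w6.png

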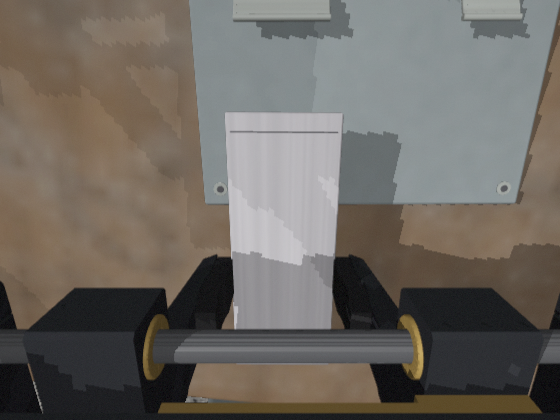

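Call:
{"op": "send_rows", "data": {
  "commands": [
    [[0,0,0.6,0,0,0,-0.3],[0,0,1.1,0,0,0,-0.3],[0,0,1.35,0,0,0,-0.3],[0,0,1.35,0,0,0,-0.3],[0,0,1.35,0,0,0,-0.3]]
  ]
}}

```text
time_s: 12.48
position: [445.3, 55.7, 179.7]
tool_rot: [-0.0, 0.998, 0.065, -0.0]
force: [0.1, 0.7, -0.7]
gripper_width: 48.4
finger_force: 40.0
```

```bash
python3 - <<'E'
from h import *
T,s=pose(); print(s["position"],s["force"],inb(s["position"]))
goal(*brd(-22,45.0),178.0,BY)
E
```

```text
[445.25230699  55.6737703  179.73334201] [ 0.11809406  0.72891914 -0.68232407] [-108.3   46.2]
row [3.45 0.05 0.07] [-0.01  0.    0.02]
```

Call:
{"op": "send_rows", "data": {
  "commands": [
    [[0.5,0,0.03,0,0,0,-0.3],[1,0.02,0.04,0,0,0,-0.3],[1.5,0.03,0.05,0,0,0,-0.3],[1.8,0.04,0.05,0,0,0,-0.3],[2.1,0.04,0.05,0,0,0,-0.3],[2.4,0.04,0.05,0,0,0,-0.3],[2.6,0.04,0.05,0,0,0,-0.3],[2.8,0.04,0.05,0,0,0,-0.3],[3,0.04,0.05,0,0,0,-0.3],[3.2,0.04,0.05,0,0,0,-0.3]]
  ]
}}

```text
time_s: 13.32
position: [518.4, 63.4, 178.8]
tool_rot: [0.002, 0.998, 0.065, -0.008]
force: [-17.0, -1.6, 21.6]
gripper_width: 48.5
finger_force: 40.0
```

```bash
python3 - <<'E'
from h import *
T,s=pose(); print(s["position"],s["force"],s["gripper_width"],inb(s["position"]))
E
```

```text
[518.38819607  63.37824472 178.7763442 ] [-16.95650233  -1.62096156  21.61696607] 48.53058684152872 [-34.8  44.4]
```

Call:
{"op": "send_rows", "data": {
  "commands": [
    [[0,0,-0.04,0,0,0,-0.3],[0,0,-0.06,0,0,0,-0.3],[0,0,-0.06,0,0,0,-0.3]]
  ]
}}

```text
time_s: 13.57
position: [524.1, 63.7, 180.0]
tool_rot: [0.0, 0.998, 0.064, -0.001]
force: [-3.1, -0.3, -2.2]
gripper_width: 48.7
finger_force: 40.0
```

```bash
python3 - <<'E'
from h import *
T,s=pose(); print(s["position"],s["force"],s["torque"],s["gripper_width"],inb(s["position"]))
im,d,W,f,cx,cy=snap("wrist"); np.savez("w7",im=im,d=d,W=W,p=[f,cx,cy]); cv2.imwrite("pics/w7.png",im)
T,s=pose(); print(s["position"],s["force"],inb(s["position"]),R.from_matrix(T[:3,:3]).as_rotvec())
E
```

```text
[524.10117636  63.74959289 179.9652629 ] [-3.1307125  -0.34633176 -2.20074809] [-0.02738756  0.67193102 -0.01467863] 48.72619262461838 [-29.1  44.1]
[524.24865393  63.72924325 179.80046164] [-3.55550629 -0.4015659  -2.40557238] [-28.9  44. ] [ 3.13498619e+00  2.02361957e-01 -1.74802799e-03]
```

View pics/w7.png

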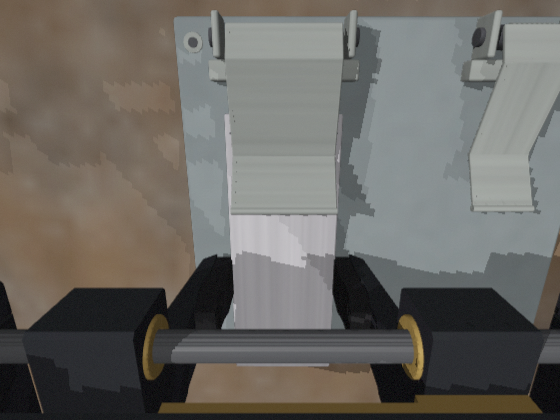

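Call:
{"op": "send_rows", "data": {
  "commands": [
    [[0.1,0.03,0,0,0,0,-0.3],[0.2,0.03,0,0,0,0,-0.3],[0.3,0.03,0.02,0,0,0,-0.3],[0.36,0.03,0.03,0,0,0,-0.3],[0.4,0.03,0.03,0,0,0,-0.3],[0.4,0.03,0.03,0,0,0,-0.3]]
  ]
}}

```text
time_s: 14.12
position: [534.1, 63.9, 179.0]
tool_rot: [0.0, 0.998, 0.064, -0.001]
force: [-7.7, -0.8, 5.0]
gripper_width: 48.9
finger_force: 40.0
```

```bash
python3 - <<'E'
from h import *
D=np.load("w7.npz"); cam=(D["W"],*D["p"]); print([inb(p) for p in onplane([(226,116),(342,116),(213,80),(356,80)],16,*cam)])
im,d,W,f,cx,cy=snap("wrist"); np.savez("w8",im=im,d=d,W=W,p=[f,cx,cy]); cv2.imwrite("pics/w8.png",im)
T,s=pose(); print(s["position"],s["force"],s["torque"],s["gripper_width"],inb(s["position"]))
g=cv2.cvtColor(im,6); print(g[70:140,224:228].mean(1).astype(int).tolist()); print(g[70:140,341:345].mean(1).astype(int).tolist())
E
```

```text
[array([46. , 68.7]), array([46. , 20.2]), array([60.1, 73.2]), array([60.1, 15.3])]
[534.12107523  63.93618155 178.98467452] [-6.40267006 -0.97969666  5.7167792 ] [-0.26367367  1.50802902 -0.00521717] 48.916875502921414 [-19.1  43. ]
[156, 156, 157, 156, 156, 156, 156, 155, 156, 156, 156, 156, 157, 157, 156, 158, 151, 145, 140, 138, 137, 138, 139, 141, 147, 152, 153, 153, 153, 152, 153, 153, 154, 154, 154, 151, 145, 141, 140, 137, 137, 137, 138, 138, 139, 146, 148, 152, 154, 154, 154, 152, 153, 152, 151, 148, 148, 148, 150, 150, 148, 150, 150, 154, 154, 153, 152, 155, 158, 160]
[86, 87, 88, 89, 90, 90, 90, 91, 90, 76, 65, 65, 66, 63, 57, 71, 98, 107, 106, 107, 106, 106, 105, 104, 105, 104, 104, 104, 102, 103, 104, 103, 103, 103, 94, 76, 77, 87, 91, 93, 92, 92, 91, 92, 97, 106, 107, 104, 105, 105, 105, 105, 104, 106, 106, 105, 104, 103, 102, 101, 100, 99, 98, 96, 96, 96, 95, 98, 97, 96]
```

Call:
{"op": "send_rows", "data": {
  "commands": [
    [[0.06,0,-0.02,0,0,0,-0.3],[0.12,0,-0.03,0,0,0,-0.3],[0.18,0,-0.03,0,0,0,-0.3],[0.18,0,-0.03,0,0,0,-0.3]]
  ]
}}

```text
time_s: 14.5
position: [537.6, 64.3, 179.0]
tool_rot: [0.001, 0.998, 0.064, -0.003]
force: [-9.2, -2.1, 2.8]
gripper_width: 48.9
finger_force: 40.0
```

Call:
{"op": "send_rows", "data": {
  "commands": [
    [[0.06,0,0,0,0,0,-0.3],[0.12,0,0,0,0,0,-0.3],[0.12,0,0,0,0,0,-0.3]]
  ]
}}

```text
time_s: 14.75
position: [538.6, 64.6, 178.9]
tool_rot: [0.001, 0.998, 0.064, -0.006]
force: [-17.4, -1.9, 12.2]
gripper_width: 48.7
finger_force: 40.0
```

```bash
python3 - <<'E'
from h import *
im,d,W,f,cx,cy=snap("wrist"); np.savez("w9",im=im,d=d,W=W,p=[f,cx,cy])
T,s=pose(); print(s["position"],s["force"],s["torque"],s["gripper_width"],inb(s["position"]))
D=np.load("w8.npz"); i8=D["im"]
cv2.imwrite("pics/w9.png",cv2.resize(np.vstack([i8[20:230,190:370],im[20:230,190:370]]),None,fx=1.4,fy=1.4))
E
```

```text
[538.61544733  64.59088277 178.90476741] [-16.80314247  -2.07858848  12.05320435] [-0.43766353  3.64299101  0.01607841] 48.64366932493898 [-14.6  43. ]
```

View pics/w9.png

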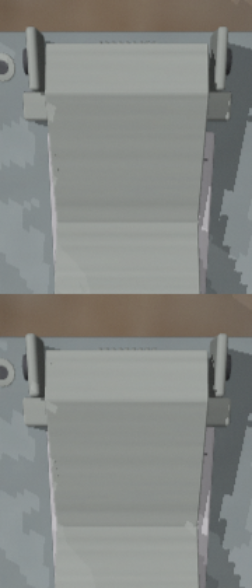

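Call:
{"op": "send_rows", "data": {
  "commands": [
    [[-0.08,0,-0.02,0,0,0,-0.3],[-0.08,0,-0.02,0,0,0,0.35],[-0.08,0,-0.02,0,0,0,0.35],[-0.08,0,-0.02,0,0,0,0.35],[-0.08,0,-0.3,0,0,0,0.35],[-0.08,0,-1.2,0,0,0,0.35],[-0.08,0,-2.6,0,0,0,0.35],[-0.08,0,-4,0,0,0,0.35],[-0.08,0,-4.4,0,0,0,0.35]]
  ]
}}

```text
time_s: 15.55
position: [542.5, 65.4, 295.2]
tool_rot: [-0.0, 0.998, 0.064, 0.004]
force: [1.2, 0.8, 0.1]
gripper_width: 59.8
finger_force: 0.0
```

```bash
python3 - <<'E'
from h import *
im,d,W,f,cx,cy=snap("wrist"); np.savez("w10",im=im,d=d,W=W,p=[f,cx,cy]); cv2.imwrite("pics/w10.png",im)
T,s=pose(); print(s["position"],s["force"],s["gripper_width"],s["time_s"])
yw=np.radians(17.63); goal(598.4-18*np.cos(yw),274.7-18*np.sin(yw),288,yw)
E
```

```text
[542.60253601  65.32471594 295.12906944] [0.26947395 0.26826076 0.14696978] 59.46454250907188 15.6
row [ 2.57 -7.89  0.31] [ 0.01 -0.11 -2.06]
```

View pics/w10.png

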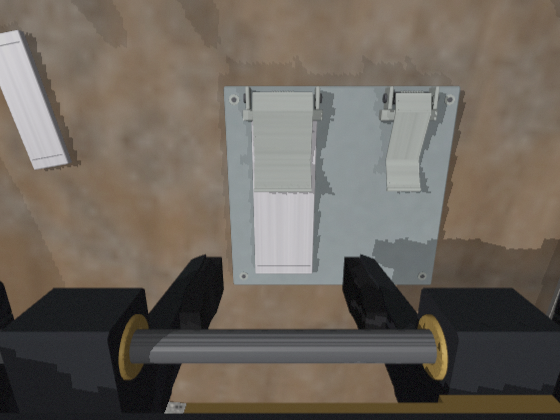

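Call:
{"op": "send_rows", "data": {
  "commands": [
    [[0.3,-1,0,0,0,-0.3,1],[0.7,-2.4,0,0,0,-0.7,1],[1.2,-3.8,0,0,0,-1.1,1],[1.7,-5.2,0,0,0,-1.5,1],[2.2,-6.6,0,0,0,-1.8,1],[2.57,-7.6,0.2,0,0,-2.06,1],[2.57,-7.89,0.3,0,-0.1,-2.06,1],[2.57,-7.89,0.3,0,-0.1,-2.06,1]]
  ]
}}

```text
time_s: 16.27
position: [577.6, 271.4, 280.9]
tool_rot: [-0.0, 0.988, 0.155, -0.005]
force: [-0.3, -0.4, 0.1]
gripper_width: 87.8
finger_force: 0.0
```

```bash
python3 - <<'E'
from h import *
D=np.load("w10.npz"); cam=(D["W"],*D["p"]); F=lambda p,z:[inb(q).tolist() for q in onplane(p,z,*cam)]
print("coupon near edge",F([(254,273),(312,273)],16)); print("stops",F([(244,120),(322,120),(380,120),(436,120)],18)); print("narrow lip",F([(387,190),(420,190)],21)); print("wide lip",F([(253,190),(314,190)],26))
print("board corners",F([(224,87),(460,87),(233,286),(436,284)],10))
im,d,W,f,cx,cy=snap("wrist"); T,s=pose(); P=cloud(d,W,f,cx,cy); print(s["position"])
i=im.astype(int); white=(i.min(-1)>135)&(i.max(-1)-i.min(-1)<30)
with np.errstate(invalid="ignore"): white&=(P[...,2]>2)&(P[...,2]<10)&(P[...,0]>520)&(P[...,0]<670)&(abs(P[...,1]-275)<70)
c,wh,a,mm=fit(white,(0,0,560,420),6,(W,f,cx,cy)); print(c,wh,a,np.nanmedian(P[mm][:,2]))
yw=np.radians(a); goal(*(c-18*np.array([np.cos(yw),np.sin(yw)])),168,yw)
E
```

```text
coupon near edge [[-69.6, 69.5], [-69.6, 18.7]]
stops [[59.9, 73.5], [59.9, 14.8], [59.9, -28.8], [59.9, -70.9]]
narrow lip [[6.4, -38.2], [6.4, -64.4]]
wide lip [[7.7, 67.4], [7.7, 20.1]]
board corners [[83.6, 88.6], [83.6, -89.2], [-86.0, 89.5], [-84.0, -94.5]]
[578.14445352 268.95169541 281.01287835]
[599. 275.] [29.7 98.4] 17.51 5.949741066694173
row [0.2  0.02 4.52] [-0.01  0.12  0.04]
```

Call:
{"op": "send_rows", "data": {
  "commands": [
    [[0.1,0,1,0,0.1,0,0.6],[0.2,0,2.4,0,0.12,0,0.3],[0.2,0.02,3.5,0,0.12,0.04,0],[0.2,0.02,4.2,0,0.12,0.04,0],[0.2,0.02,4.5,0,0.12,0.04,0],[0.2,0.02,4.52,0,0.12,0.04,0],[0.2,0.02,4.52,0,0.12,0.04,0]]
  ]
}}

```text
time_s: 16.9
position: [583.1, 268.1, 169.5]
tool_rot: [-0.0, 0.989, 0.151, 0.001]
force: [-0.7, 1.3, 0.2]
gripper_width: 44.8
finger_force: 0.0
```

```bash
python3 - <<'E'
from h import *
T,s=pose(); print(s["position"],s["force"],s["gripper_width"]); yw=np.radians(17.51); goal(*(np.array([599,275])-18*np.array([np.cos(yw),np.sin(yw)])),168,yw)
E
```

```text
[583.10975157 268.12191596 169.50083056] [-0.72920731  1.27701791  0.21793545] 44.835304307754036
row [-0.03 -0.07  0.06] [ 0.   -0.02 -0.03]
```

Call:
{"op": "send_rows", "data": {
  "commands": [
    [[-0.03,-0.06,0.05,0,0,0,0],[-0.03,-0.06,0.05,0,0,0,-0.6],[-0.03,-0.06,0.05,0,0,0,-0.6],[-0.03,-0.06,0.05,0,0,0,-0.6],[-0.03,-0.06,0.05,0,0,0,-0.6],[-0.03,-0.06,-0.3,0,0,0,-0.6],[-0.03,-0.06,-1.2,0,0,0,-0.6],[-0.03,-0.06,-2.5,0,0,0,-0.6],[-0.03,-0.06,-3,0,0,0,-0.6]]
  ],
  "grip_force": 40
}}

```text
time_s: 17.65
position: [582.3, 271.4, 248.1]
tool_rot: [-0.001, 0.988, 0.152, 0.003]
force: [1.2, 1.8, -0.6]
gripper_width: 28.5
finger_force: 40.0
```

```bash
python3 - <<'E'
from h import *
T,s=pose(); print(s["position"],s["force"],s["gripper_width"],s["finger_force"])
goal(*brd(-95,-50.2),245,BY)
E
```

```text
[582.2583362  271.41437647 248.149633  ] [ 1.21519641  1.77175858 -0.57226049] 28.52441498291914 39.976966381073
row [-7.97 10.48  0.06] [-0.03 -0.07  2.02]
```

Call:
{"op": "send_rows", "data": {
  "commands": [
    [[-0.6,0.8,0,0,0,0.2,-0.6],[-1.5,2,0,0,0,0.4,-0.6],[-2.5,3.3,0,0,0,0.7,-0.6],[-3.5,4.6,0,0,0,1,-0.6],[-4.5,5.9,0,0,0,1.3,-0.6],[-5.5,7.2,0,0,0,1.6,-0.6],[-6.5,8.5,0,0,0,1.9,-0.6],[-7.4,9.7,0,0,0,2,-0.6],[-7.97,10.45,0,0,0,2,-0.6],[-7.97,10.48,0,0,0,2,-0.6]]
  ]
}}

```text
time_s: 18.48
position: [467.8, -44.6, 243.4]
tool_rot: [0.001, 0.998, 0.061, -0.001]
force: [-0.4, -1.1, -0.2]
gripper_width: 28.7
finger_force: 40.0
```

Call:
{"op": "send_rows", "data": {
  "commands": [
    [[0,0,0.6,0,0,0,-0.6],[0,0,1.2,0,0,0,-0.6],[0,0,1.4,0,0,0,-0.6],[0,0,1.4,0,0,0,-0.6]]
  ]
}}

```text
time_s: 18.82
position: [469.7, -38.4, 207.8]
tool_rot: [-0.001, 0.998, 0.066, -0.0]
force: [0.5, -0.5, -0.5]
gripper_width: 29.0
finger_force: 40.0
```

```bash
python3 - <<'E'
from h import *
im,d,W,f,cx,cy=snap("wrist"); np.savez("w12",im=im,d=d,W=W,p=[f,cx,cy]); cv2.imwrite("pics/w12.png",im)
T,s=pose(); print(s["position"],s["force"],inb(s["position"]),np.degrees(np.arctan2(T[1,0],T[0,0])))
goal(*brd(-95,-50.2),179,BY)
E
```

```text
[469.97762025 -38.45820446 208.47649379] [-0.53257279 -1.01552602 -0.318228  ] [-95.9 -50.3] 7.526036330259238
row [ 0.03 -0.    1.18] [-0.02 -0.01  0.03]
```

View pics/w12.png

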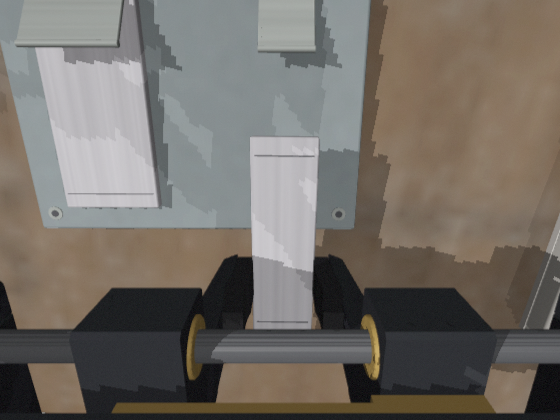

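Call:
{"op": "send_rows", "data": {
  "commands": [
    [[0,0.02,0.6,0,0,0,-0.6],[0,0.02,1,0,0,0,-0.6],[0,0.02,1.15,0,0,0,-0.6],[0,0.02,1.15,0,0,0,-0.6],[0,0.02,1.15,0,0,0,-0.6]]
  ]
}}

```text
time_s: 19.28
position: [470.2, -39.4, 180.0]
tool_rot: [-0.001, 0.998, 0.065, 0.001]
force: [0.4, -0.7, -0.2]
gripper_width: 28.8
finger_force: 40.0
```

```bash
python3 - <<'E'
from h import *
T,s=pose(); print(s["position"],s["force"],inb(s["position"]))
goal(*brd(-8,-50.5),179.5,BY)
E
```

```text
[470.16707479 -39.38298775 180.04709257] [ 0.38896746 -0.70281666 -0.23525141] [-95.8 -51.3]
row [ 3.51 -0.03  0.03] [-0.01 -0.02  0.02]
```

Call:
{"op": "send_rows", "data": {
  "commands": [
    [[0.5,0,0,0,0,0,-0.6],[1,0,0,0,0,0,-0.6],[1.5,-0.02,0,0,0,0,-0.6],[1.8,-0.02,0,0,0,0,-0.6],[2.1,-0.02,0,0,0,0,-0.6],[2.3,-0.02,0,0,0,0,-0.6],[2.5,-0.02,0,0,0,0,-0.6],[2.7,-0.02,0,0,0,0,-0.6],[2.9,-0.02,0,0,0,0,-0.6],[3.1,-0.02,0,0,0,0,-0.6]]
  ]
}}

```text
time_s: 20.12
position: [547.1, -29.0, 179.9]
tool_rot: [-0.001, 0.998, 0.065, 0.001]
force: [-2.5, -1.3, -1.9]
gripper_width: 28.7
finger_force: 40.0
```

Call:
{"op": "send_rows", "data": {
  "commands": [
    [[0.08,0,0,0,0,0,-0.6],[0.16,0,0,0,0,0,-0.6],[0.2,0,0,0,0,0,-0.6],[0.2,0,0,0,0,0,-0.6]]
  ]
}}

```text
time_s: 20.45
position: [552.1, -28.3, 180.0]
tool_rot: [-0.001, 0.998, 0.065, 0.001]
force: [-1.1, -1.0, -2.3]
gripper_width: 29.0
finger_force: 40.0
```

```bash
python3 - <<'E'
from h import *
im,d,W,f,cx,cy=snap("wrist"); np.savez("w13",im=im,d=d,W=W,p=[f,cx,cy]); cv2.imwrite("pics/w13.png",im)
T,s=pose(); print(s["position"],s["force"],s["torque"],s["gripper_width"],inb(s["position"]))
E
```

```text
[552.04831919 -28.27991621 180.05264235] [-1.00342959  0.44663812 -3.85772297] [-0.04988287  0.30755907  0.03305864] 28.64501741158341 [-13.2 -50.8]
```

Call:
{"op": "send_rows", "data": {
  "commands": [
    [[0.06,0,0.02,0,0,0,-0.6],[0.12,0,0.03,0,0,0,-0.6],[0.18,0,0.03,0,0,0,-0.6],[0.24,0,0.03,0,0,0,-0.6],[0.24,0,0.03,0,0,0,-0.6]]
  ]
}}

```text
time_s: 20.92
position: [557.8, -27.6, 179.2]
tool_rot: [-0.001, 0.998, 0.065, 0.001]
force: [-2.7, -1.5, -2.4]
gripper_width: 28.8
finger_force: 40.0
```

Call:
{"op": "send_rows", "data": {
  "commands": [
    [[0.05,0,0,0,0,0,-0.6],[0.1,0,0,0,0,0,-0.6],[0.15,0,0,0,0,0,-0.6],[0.15,0,0,0,0,0,-0.6]]
  ]
}}

```text
time_s: 21.25
position: [559.1, -27.5, 178.5]
tool_rot: [-0.0, 0.998, 0.065, -0.003]
force: [-10.5, -1.0, 3.2]
gripper_width: 29.2
finger_force: 40.0
```

```bash
python3 - <<'E'
from h import *
im,d,W,f,cx,cy=snap("wrist"); np.savez("w14",im=im,d=d,W=W,p=[f,cx,cy]); cv2.imwrite("pics/w14.png",im)
T,s=pose(); print(s["position"],s["force"],s["torque"],s["gripper_width"],inb(s["position"]))
a=np.load("w13.npz")["im"]; cv2.imwrite("pics/w14b.png",cv2.resize(np.hstack([a[20:260,210:360],im[20:260,210:360]]),None,fx=2.2,fy=2.2))
E
```

```text
[559.04099388 -27.43679525 178.52223277] [-9.6139943  -0.58020935  2.91454253] [-0.23888214  2.25695423  0.03190658] 29.233931240834732 [ -6.2 -50.9]
```

View pics/w14b.png

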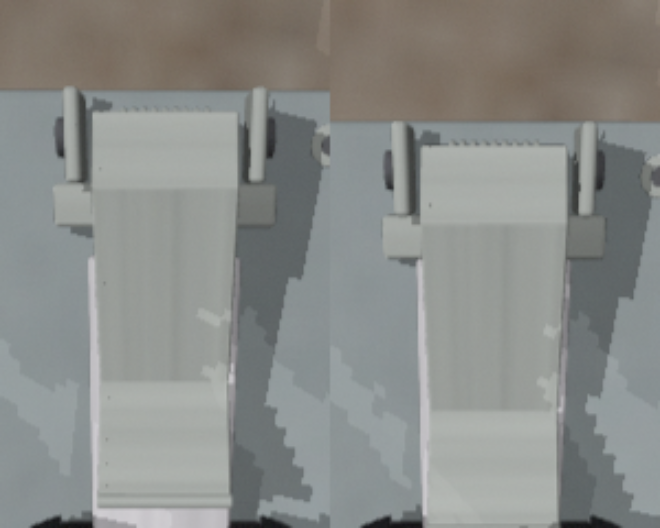

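Call:
{"op": "send_rows", "data": {
  "commands": [
    [[-0.05,0,0,0,0,0,-0.6],[-0.05,0,0,0,0,0,-0.1],[-0.05,0,0,0,0,0,-0.1],[-0.05,0,0,0,0,0,-0.1],[-0.05,0,-0.3,0,0,0,-0.1],[-0.05,0,-1.2,0,0,0,-0.1],[-0.05,0,-2.6,0,0,0,-0.1],[-0.05,0,-4,0,0,0,-0.1],[-0.05,0,-5,0,0,0,-0.1],[-0.05,0,-5,0,0,0,-0.1]]
  ]
}}

```text
time_s: 22.13
position: [562.6, -27.1, 310.5]
tool_rot: [-0.0, 0.998, 0.065, 0.006]
force: [1.2, 0.1, -0.3]
gripper_width: 40.0
finger_force: 0.0
```

```bash
python3 - <<'E'
from h import *
im,d,W,f,cx,cy=snap("wrist"); np.savez("w15",im=im,d=d,W=W,p=[f,cx,cy]); cv2.imwrite("pics/w15.png",im)
T,s=pose(); print(s["position"],s["force"],s["gripper_width"],s["time_s"])
P=cloud(d,W,f,cx,cy); c,sn=np.cos(BY),np.sin(BY); bx=(P[...,0]-B[0])*c+(P[...,1]-B[1])*sn; by=-(P[...,0]-B[0])*sn+(P[...,1]-B[1])*c
i=im.astype(int); white=(i.min(-1)>135)&(i.max(-1)-i.min(-1)<32)
for nm,yc,hw in (("coupon",44.2,32),("tag",-50.3,22)):
    for lo,hi in ((-66,-45),(-35,-25),(-20,-5)):
        with np.errstate(invalid="ignore"): m=(abs(by-yc)<hw)&(bx>lo)&(bx<hi)&(P[...,2]>13.5)&(P[...,2]<19)
        if m.sum(): print(nm,lo,hi,m.sum(),"y",np.percentile(by[m],[1,99]).round(1),"z",np.median(P[m][:,2]).round(2),"xmin",bx[m].min().round(1))
    with np.errstate(invalid="ignore"): m=(abs(by-yc)<12)&(bx<5)&(P[...,2]>13.5)
    print(nm,"near edge x",np.percentile(bx[m],1).round(1))
E
```

```text
[561.68147191 -27.23590916 307.94202654] [-0.27766218  0.16125851 -0.67721655] 39.84585800847525 22.1833
coupon -66 -45 1120 y [19.  67.8] z 15.87 xmin -66.0
coupon -35 -25 591 y [18.9 67.6] z 15.9 xmin -35.0
coupon -20 -5 939 y [18.7 67.6] z 15.88 xmin -20.0
coupon near edge x -68.5
tag -35 -25 348 y [-63.9 -35.3] z 15.95 xmin -35.0
tag -20 -5 543 y [-64.5 -35.5] z 15.87 xmin -20.0
tag near edge x -39.6
```

```bash
python3 -c "
from rig import workorder
print(workorder.finish_job())"
```

```text
the job is handed in; nothing more can be done
None
```

The job is handed in: the used coupon lies flat in the tray, and the new coupon and the tag lie flat and released at their stops under their clips, by my last camera measurements. `finish_job` returned no verdict; it took about 22 s of robot time, and I kept clear of the bystanders but did not re-measure them.

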